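# Fit the pressure gauge to the quick coupling

## Task

Fit the pressure gauge to the upright quick coupling of the air outlet: press the coupling's brass sleeve back, down towards its grey base, until the catch inside holds it there by itself, then take the gauge from its white stand and gently press its plug down into the open socket until the sleeve springs up and locks it. Feel for the stops and do not ram the sleeve or the plug against them; leave the gauge locked in upright with the sleeve fully up, and do not disturb the bottle and the two vials nearby.

Things in the scene. Friction and masses are not known exactly. Their poses are not given: they have to be found in the camera images.
- coupling: air outlet fixed to the table: a grey housing block 66x60x36 mm on a dark 96x66 mm foot, with a steel socket tube (outer diameter 25 mm) standing upright on its middle and a brass sleeve round the tube. Origin at the centre of the underside, on the table top; z is up along the tube's axis.
- socket_mouth (a point): centre of the socket tube's open upper end, 95 mm above the table; z is up. The bore is 15.2 mm in diameter. The plug's shoulder meets this end, a solid stop, when the plug's tip is 23.5 mm below it; the gauge may press on the coupling with at most 25 N. A fitted gauge rises by 1 to 2.5 mm when let go, and then rests locked with its tip about 21 mm below this point.
- plunger_top (a point): centre of the top of a sprung plunger in the bore, 18.3 mm below the mouth when free; it starts to yield at 2 N and takes 0.65 N more per mm. Pressing it with the plug by 3.5 to 4 mm (plug tip about 22 mm below the mouth, 4 to 8 N) withdraws the catch and lets a held-back sleeve spring up. The catch also moves it briefly while the sleeve is pressed back.
- dogs (a point): on the bore's axis, 13.7 mm below the mouth, at the middle height of three hidden locking dogs 3 mm high. While the sleeve is up they stand 2.6 mm into the bore: they keep a plug out, or hold a fitted one by its groove. With the sleeve held back they are clear of the bore.
- sleeve (a joint): how far the brass sleeve is pushed back (down), m: 0 = fully up, held by its spring (2.5 N, and 0.35 N more per mm). Somewhere between 8 and 20 mm, different each time, a catch snaps over it and holds it down by itself; until then pushing takes at most 12 N, with a hump 5 mm before it. A solid stop comes 1.6 mm past the catch point; pressing on that with over 20 N beyond the spring is too much. Let go too early, it springs up.
- sleeve_grip (a point): on the sleeve's axis at the middle of its grooved barrel, which is 38 mm in diameter and 26 mm high (13 mm above and below this point); with the sleeve up this point is 81 mm above the table. Below the barrel is a flange 52 mm in diameter and 6 mm thick, on which fingertips can push. Moves down with the sleeve.
- gauge_center (a point): centre of the loose pressure gauge's round case (44 mm in diameter, 23 mm thick, dark with a white dial; 0.13 kg). x is the case's axis: the dial faces -x, and the flat faces are 11.5 mm either side. z points up, away from the plug. The case's lowest point is 22 mm below this point; a brass hexagon 20 mm across spans 20 to 29.5 mm below it, then the plug.
- plug_tip (a point): lower end of the gauge's steel plug, 53 mm below gauge_center on the same axis; z points up along the plug. The plug is 14 mm in diameter with a tapered nose (10 mm at the tip, full width 3.5 mm up) and a locking groove 6 to 13 mm up; its shoulder, the hexagon's underside, is 23.5 mm above this point.
- stand: white parking block 60x60x30 mm fixed to the table, with a hole 16 mm wide in which the gauge's plug stands at the start, the hexagon resting on the block's top. Origin at the centre of the underside.
- reagent_bottle: loose clear bottle with a black cap, 49 mm in diameter, 94 mm tall; origin at the centre of its base. Bystander.
- red_vial: loose small vial with a red cap, 22 mm in diameter, 51 mm tall; origin at the centre of its base. Bystander.
- black_vial: loose small vial with a black cap, 22 mm in diameter, 51 mm tall; origin at the centre of its base. Bystander.
Not all that is in view belongs to the job. What is shaped like the part that bears gauge_center but green is not meant.

How it is judged:
By the outcome, as a careful person would: the job done as asked, in the order asked, and still so for the second after the job is handed in, with the robot touching nothing.
It also fails if it takes over 64 s, if anything falls off the work surface, if the arm or the gripper's body presses on something with over 40 N, if the wrist force passes 120 N, or if a joint passes its speed limit or range.

## Robot

A 6-joint arm with a two-finger parallel gripper is mounted at the origin on a cart in front of the work surface, level with it; the furniture and walls round the work are solid. World frame = base frame: x ahead of the robot, y to its left, z up, the work surface at z = 0. Lengths are in m, angles in rad, forces in N, time in s.
With the tool pointing down it reaches from about 0.35 to 0.775 m from the base axis. Payload 7.3 kg.
Tool frame: the origin (TCP) lies at the very end of the fingers, on their centre line; the grasp point (between the pads) lies 19 mm behind it; z points along the fingers, y is the direction in which the jaws open and shut (so a half turn about z gives the same grasp; the last joint's range is limited). The gripper opens to 92 mm and grips with 3 to 60 N. Pads are 19 mm wide; open, the fingers measure 130 mm over their backs; the gripper's body (75 mm by 190 mm) begins 47 mm behind the grasp point.
Start: joints at [1.127, 0.342, 1.524, -0, 1.275, -0.146], TCP at [0.154, 0.502, 0.227] pointing down, gripper open.
Joint ranges: [-2.53, 2.53], [-0.77, 2.02], [0.04, 2.7], [-1, 4.14], [0.28, 2.66], [-3.11, 3.11]. Speed limits (rad/s): [2.57, 2.57, 3.14, 3.14, 3.14, 3.14].

## Interface

Orientations are given as a 3x3 rotation matrix whose columns are the frame's x, y, z axes.
In Python, from bench import env, optics, finder gives the robot as it stands.
- The arm moves only by the tool jog_arm, never from a script. Its argument "deltas" is one flat list of numbers, 5 for each row, row after row: the gripper command: -1 is fully open, 1 is shut, values between are in proportion, then the shift along the tool's x, y, z in mm, then the turn about the tool's z in rad. In form: [claw, tx, ty, tz, turn, claw, tx, ty, tz, turn, ...]. A call has 1 to 10 rows; each row shifts and turns the commanded pose from where the row before left it, along the tool's axes as they then stand; what a row does not reach is not made up. A row lasts 1/12 s, in which the tool goes at most 41.7 mm and 7.16 degrees, less where a joint would pass 70% of its speed; a pose out of reach is approached as far as the arm can. A call is refused whole if a number of a shift passes 41.7 or a number of a turn 0.125, either way. A call with a gripper value outside its range is refused whole. The fingers move at their own pace and stop on an object; "newtons" is the grip in N (left out, the last holds). Time passes only in rows, so rows that do not move let the fingers close. It gives the time, the measured TCP pose, the force and the opening at its end, in the units of the state.
- env.state(): the state, without advancing time (a new reading comes with each control period).
- optics.camera(name): name is "scene" or "top"; returns a dict with "image" (400x640x3 uint8, red, green, blue), "depth" (400x640 float32, m along the optical axis (not along the pixel's ray), 0 where there is no reading), "vfov" (degrees; the focal length in pixels is half the picture's height over the tangent of half this angle, whatever the lens; pixels are square), "cx", "cy" (the principal point, pixels), "pose" (4x4, takes a point from camera to world coordinates). Camera axes: x right, y down, z forward; pixel columns grow to the right and rows downward; lengths in m; the calibration is good to about 2 mm. A picture is of the moment at which its call begins.
- env.job_done(): hands the job in, once; it reports no verdict.
Trained networks look in a picture, given as the dict that the camera call returned (one of the last four; its "shot" number tells which), for a name from the list of things; names that differ only in an ending like _2 or _b are one class to them, and where a whole thing is asked for, a point or a joint stands for the part that bears it (a point fixed in the world has none). Each returns a list of dicts, best first, with "p" (0 to 1); they miss things now and then, are a little off and sometimes report something else, mostly with a low value. They report only what shows in the picture. A call takes as long as a camera call. They do not tell look-alikes from the thing itself.
- finder.search_frame(target, picture): "centre" ([x, y, z] in m, in world coordinates, good to about 4 mm: the middle of the surface that is visible of it).
- finder.landmark_of(target, picture): "centre" ([x, y, z] in m, in world coordinates, good to about 4 mm: a listed point, or the origin of a listed thing).
The state is a dict: "time_s": time; "qpos": joint angles; "dq": joint speeds; "tau": joint torques, N m; "eef_pos": TCP position; "tool_rot": TCP orientation; "wrist_force": force on the tool from outside, world axes, zero at the start; "ft_torque": the same for the moment, N m; "opening": finger opening in m.
Only numpy, scipy, OpenCV 4.12 (cv2) and the standard library are available. Lean on these libraries where they do the work, as an engineer would, in place of code of your own. Each camera call takes 0.05 s, during which the arm holds its last target. There are 200 camera calls.

## Working session

There is one attempt and no reset: what is moved stays moved. The work goes in short steps, Python scripts to look and compute and a tool call to move; the robot and the scene stay as the last step left them, time stands still between calls to the robot, and variables do not carry over. Pictures are saved under pics/ and viewed, about 8 in all and at most 12, crops included, and the job is handed in when it is done.

Besides the shell and the picture viewer there is one more tool, called after ">>>" as name(argument=value, ...) on one line, values as JSON. jog_arm: Moves the arm, as the interface text tells. Its arguments: {"type":"object","properties":{"deltas":{"type":"array"},"newtons":{"type":"number"}},"required":["deltas"]}

```bash
ls; mkdir -p pics; cat > h.py <<'E'
import numpy as np, cv2
from bench import env, optics, finder
def shot(n): return optics.camera(n)
def save(im,f): cv2.imwrite('pics/'+f,cv2.cvtColor(im,cv2.COLOR_RGB2BGR))
def foc(c): return 200/np.tan(np.radians(c['vfov'])/2)
def proj(c,p):
    q=np.linalg.inv(c['pose'])@np.r_[p,1]; f=foc(c); return np.round([c['cx']+f*q[0]/q[2],c['cy']+f*q[1]/q[2]],1)
def cloud(c):
    f=foc(c); v,u=np.mgrid[0:400,0:640]; d=c['depth']
    P=np.stack([(u-c['cx'])/f*d,(v-c['cy'])/f*d,d],-1)
    return P@c['pose'][:3,:3].T+c['pose'][:3,3]
E
python3 - <<'E'
from h import *
s=env.state(); print(s['time_s'],s['eef_pos'],s['opening'],s['wrist_force']); print(np.round(s['tool_rot'],3))
for n in ('scene','top'):
    c=shot(n); save(c['image'],n+'0.png'); print(n,c['vfov'],c['cx'],c['cy'],np.round(c['pose'],3).tolist())
    for t in ['coupling','socket_mouth','sleeve_grip','gauge_center','plug_tip','stand','reagent_bottle','red_vial','black_vial']:
        for r in finder.landmark_of(t,c)[:3]: print(' ',t,round(r['p'],2),np.round(r['centre'],4),proj(c,r['centre']))
E
```

```text
pics
0.0 [0.15384884 0.50147643 0.22602685] 0.09160906198291538 [ 0.01824199 -0.55103323 -0.59459276]
[[-0.956  0.293 -0.001]
 [ 0.293  0.956 -0.001]
 [ 0.    -0.002 -1.   ]]
scene 47.588397265200705 323.3933453994947 193.9465933241141 [[0.859, -0.23, 0.457, 0.21], [-0.511, -0.428, 0.745, -0.829], [0.025, -0.874, -0.485, 0.518], [0.0, 0.0, 0.0, 1.0]]
  coupling 0.75 [ 4.894e-01 -2.257e-01 -4.000e-04] [278.8 265.3]
  socket_mouth 0.8 [ 0.4959 -0.2333  0.0921] [282.9 223.7]
  sleeve_grip 0.83 [ 0.4868 -0.2266  0.0771] [276.6 230.5]
  sleeve_grip 0.7 [ 0.4866 -0.2295  0.0806] [277.2 229.6]
  gauge_center 0.86 [ 0.5893 -0.1518  0.056 ] [307.3 207.2]
  gauge_center 0.69 [ 0.4583 -0.0275  0.051 ] [222.6 197.6]
  gauge_center 0.67 [ 0.5708 -0.0318  0.0614] [272.9 182.1]
  plug_tip 0.91 [ 0.5882 -0.1544  0.0016] [307.2 230.8]
  plug_tip 0.8 [ 0.4587 -0.0277 -0.0041] [224.9 220.2]
  plug_tip 0.75 [ 0.5674 -0.0401  0.0138] [273.7 203.3]
  stand 0.56 [ 0.5672 -0.0344  0.0055] [272.6 205.4]
  reagent_bottle 0.89 [ 0.7043 -0.0206 -0.0012] [322.7 191.3]
  red_vial 0.81 [ 6.711e-01 -1.575e-01  4.00
[... 280 characters left out ...]
, 0.985], [0.0, 0.0, 0.0, 1.0]]
  coupling 0.85 [ 0.4916 -0.2322 -0.0009] [331.1 259.1]
  sleeve_grip 0.7 [ 0.4903 -0.2321  0.0807] [333.3 262.4]
  gauge_center 0.86 [ 0.5865 -0.1575  0.0539] [290.2 209.3]
  gauge_center 0.68 [ 0.455  -0.0273  0.0595] [219.1 284. ]
  plug_tip 0.57 [ 0.4904 -0.2319  0.0799] [333.2 262.4]
  stand 0.94 [ 0.5659 -0.0353  0.0046] [227.5 222.5]
  reagent_bottle 0.96 [ 7.044e-01 -2.170e-02  1.000e-04] [220.  151.4]
  reagent_bottle 0.7 [ 0.489  -0.2322 -0.0006] [331.1 260.5]
  reagent_bottle 0.41 [ 0.4911 -0.2326  0.0922] [333.9 262.4]
  red_vial 0.56 [ 6.703e-01 -1.541e-01  4.000e-04] [288.4 167.2]
  black_vial 0.53 [ 6.702e-01 -3.216e-01 -2.000e-04] [374.9 165.3]
```

```bash
python3 - <<'E'
from h import *
a=cv2.imread('pics/scene0.png')[120:300,180:420]; b=cv2.imread('pics/top0.png')[120:320,190:400]
cv2.imwrite('pics/v1.png',np.vstack([cv2.resize(a,(500,375//1)), ])) 
a=cv2.resize(a,None,fx=1.65,fy=1.65,interpolation=cv2.INTER_CUBIC); b=cv2.resize(b,None,fx=1.9,fy=1.9,interpolation=cv2.INTER_CUBIC)
h=max(a.shape[0],b.shape[0]); f=lambda x:np.vstack([x,np.zeros((h-x.shape[0],x.shape[1],3),np.uint8)])
cv2.imwrite('pics/v1.png',np.hstack([f(a),f(b)]))
E
```

```text
(no output)
```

View pics/v1.png

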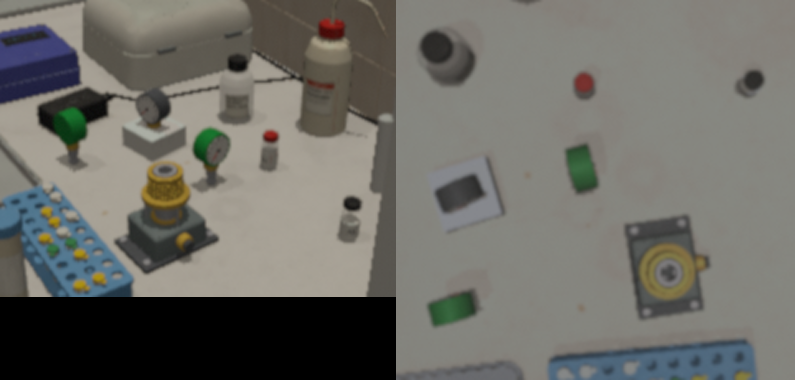

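View pics/scene0.png

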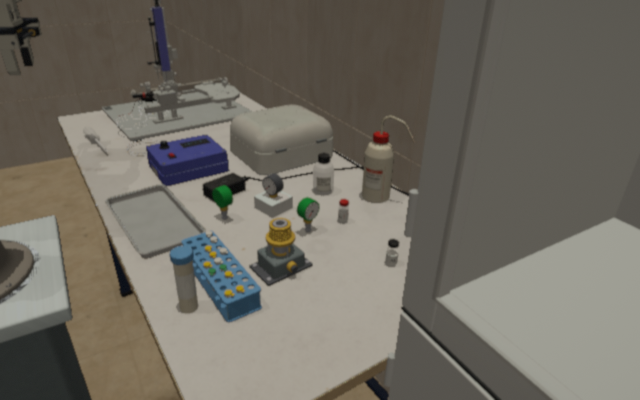

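The meant gauge is the dark one on the white stand (scene ≈(272,183), crop (153,107)). The look-alikes at scene (222,197) and (308,208) are green and have no stand. The coupling is at scene (280,250). Next I measure from both views.

```bash
cat > m.py <<'E'
from h import *
from scipy.optimize import least_squares
def coup(n,c):
    P=cloud(c).reshape(-1,3); P=P[(c['depth']>0).ravel()]
    n0=np.array([.490,-.231]); r=np.hypot(*(P[:,:2]-n0).T)
    for lo,hi in ((.091,.102),(.064,.072),(.073,.09)):
        Q=P[(r<.04)&(P[:,2]>lo)&(P[:,2]<hi)]
        if len(Q)>5:
            s=least_squares(lambda a:np.hypot(Q[:,0]-a[0],Q[:,1]-a[1])-a[2],[*n0,.02],loss='soft_l1',f_scale=.001).x
            print(n,'coup z',lo,hi,len(Q),'circ',np.round(s*1e3,1),'med',np.round(np.median(Q,0)*1e3,1),'box',np.round(Q.min(0)*1e3,1),np.round(Q.max(0)*1e3,1))
def gauge(n,c,g0=(.567,-.036),zl=.042,zh=.095):
    P=cloud(c).reshape(-1,3); P=P[(c['depth']>0).ravel()]
    Q=P[(np.hypot(P[:,0]-g0[0],P[:,1]-g0[1])<.04)&(P[:,2]>zl)&(P[:,2]<zh)]
    (cx,cy),(w,h),a=cv2.minAreaRect((Q[:,:2]*1e3).astype(np.float32)); print(n,'gauge',len(Q),'rect',round(cx,1),round(cy,1),round(w,1),round(h,1),round(a,1),'z',np.round(np.percentile(Q[:,2],[2,50,98])*1e3,1))
    return Q
if __name__=='__main__':
    for n in ('scene','top'):
        c=shot(n); coup(n,c); Q=gauge(n,c)
        im=c['image']; f=foc(c); 
        P=cloud(c); L=P[...,2]
        st=(np.hypot(P[...,0]-.566,P[...,1]+.036)<.05)&(L>.022)&(L<.036)
        S=P[st]; print(n,'stand',len(S),np.round(np.array(cv2.minAreaRect((S[:,:2]*1e3).astype(np.float32))[0]),1),cv2.minAreaRect((S[:,:2]*1e3).astype(np.float32))[1:],np.median(S[:,2]))
        if n=='scene':   # dial plane normal
            D=Q[(Q[:,2]<.075)]; 
            u,s,v=np.linalg.svd(D-D.mean(0)); print('dial normal',np.round(v[2],3),s)
        for g in ((.588,-.155),(.456,-.027)): gauge(n+' green',c,g)
E
python3 m.py
```

```text
scene coup z 0.091 0.102 229 circ [ 489.7 -233.7   14.4] med [ 489.2 -234.1   94.9] box [ 472.  -251.3   91.1] [ 509.2 -212.6   97.4]
scene coup z 0.064 0.072 227 circ [ 490.7 -232.4   22.9] med [ 481.8 -247.4   68.8] box [ 465.2 -258.5   64.1] [ 516.3 -211.3   71.9]
scene coup z 0.073 0.09 191 circ [ 489.4 -234.2   15.8] med [ 483.8 -246.1   82.5] box [ 472. -251.   73.] [ 504.9 -221.8   90. ]
scene gauge 358 rect 565.9 -36.9 26.4 45.1 26.2 z [43.1 66.6 82.2]
scene stand 424 [567.9 -36.8] ((63.56047439575195, 62.643455505371094), 14.513696670532227) 0.03067203264219162
dial normal [-0.758 -0.65   0.055] [0.21924834 0.14134714 0.08244513]
scene green gauge 379 rect 589.5 -153.7 45.0 25.8 12.2 z [43.4 62.3 76. ]
scene green gauge 328 rect 457.4 -27.5 25.2 49.1 17.8 z [43.2 62.6 76. ]
top coup z 0.091 0.102 291 circ [ 489.5 -230.7   14.6] med [ 488.8 -230.6   94.6] box [ 471.  -248.2   91. ] [ 507.5 -213.4   98.4]
top coup z 0.064 0.072 278 circ [ 488.8 -231.2   23. ] med [ 492.7 -227.5   68.4] box [ 463.5 -255.6   64.8] [ 515.2 -205.4   72. ]
top coup z 0.073 0.09 80 circ [ 492.9 -223.5   11.4] med [ 489.2 -229.9   78.6] box [ 476.  -244.    73.2] [ 508.3 -211.9   89.8]
top gauge 344 rect 566.0 -35.6 24.3 43.9 23.2 z [56.3 78.  83.6]
top stand 708 [566.8 -35. ] ((60.64531326293945, 60.67435073852539), 16.741167068481445) 0.0304176738785914
top green gauge 318 rect 588.6 -152.9 43.7 24.3 14.9 z [55.  71.6 77.1]
top green gauge 333 rect 457.8 -26.0 23.8 43.0 13.5 z [53.1 71.7 77. ]
```

>>> jog_arm(deltas=[-0.1,-35.7,-15.4,0,0,-0.1,-35.7,-15.4,0,0,-0.1,-35.7,-15.4,0,0,-0.1,-35.7,-15.4,0,0,-0.1,-35.7,-15.4,0,0,-0.1,-35.7,-15.4,0,0,-0.1,-35.7,-15.4,0,0,-0.1,-35.7,-15.4,0,0,-0.1,-35.7,-15.4,0,0,-0.1,-35.7,-15.4,0,0], newtons=5)

```text
time_s: 1.93
eef_pos: [0.4514, 0.2484, 0.2269]
tool_rot: [[-0.956, 0.294, 0.0], [0.294, 0.956, 0.0], [-0.0, 0.0, -1.0]]
wrist_force: [0.6, 0.3, 2.0]
opening: 0.0505
```

>>> jog_arm(deltas=[-0.1,0,0,0,0.1222,-0.1,0,0,0,0.1222,-0.1,0,0,0,0.1222,-0.1,0,0,0,0.1222,-0.1,0,0,0,0.1222,-0.1,0,0,0,0.1222,-0.1,0,0,0,0.122,-0.1,0,0,0,0])

```text
time_s: 2.6
eef_pos: [0.4502, 0.2499, 0.2267]
tool_rot: [[-0.402, 0.916, 0.0], [0.916, 0.402, 0.0], [0.0, 0.0, -1.0]]
wrist_force: [-0.7, -0.6, -0.1]
opening: 0.0502
```

```bash
cat > to.py <<'E'
import sys; from h import *
def to(x,y,z,yaw=None):
    s=env.state(); R=s['tool_rot']; p=s['eef_pos']
    d=(R.T@(np.array([x,y,z])/1e3-p))*1e3
    print('t',round(s['time_s'],2),'p',np.round(p*1e3,1),'tool d',np.round(d,1),'yaw y',round(np.degrees(np.arctan2(R[1,1],R[0,1])),2),'z',np.round(R[:,2],4),'F',np.round(s['wrist_force'],2),'op',round(s['opening']*1e3,2))
if __name__=='__main__': to(*map(float,sys.argv[1:]))
E
python3 to.py 489.3 -232 140
```

```text
t 2.6 p [450.2 249.9 226.7] tool d [-457.1 -157.8   86.7] yaw y 23.69 z [ 1.e-04  1.e-04 -1.e+00] F [-0.68 -0.6  -0.07] op 50.25
```

>>> jog_arm(deltas=[-0.1,-32.65,-11.3,0,0,-0.1,-32.65,-11.3,0,0,-0.1,-32.65,-11.3,0,0,-0.1,-32.65,-11.3,0,0,-0.1,-32.65,-11.3,0,0,-0.1,-32.65,-11.3,0,0,-0.1,-32.65,-11.3,0,0,-0.1,-32.65,-11.3,0,0,-0.1,-32.65,-11.3,0,0,-0.1,-32.65,-11.3,0,0])

```text
time_s: 3.43
eef_pos: [0.4792, -0.0961, 0.2269]
tool_rot: [[-0.41, 0.912, 0.0], [0.912, 0.41, -0.0], [-0.0, 0.0, -1.0]]
wrist_force: [0.7, -0.2, 0.2]
opening: 0.0504
```

>>> jog_arm(deltas=[-0.1,-32.65,-11.3,15,0,-0.1,-32.65,-11.3,15,0,-0.1,-32.65,-11.3,15,0,-0.1,-32.65,-11.3,15,0,-0.1,0,0,15,0,-0.1,0,0,11,0,-0.1,0,0,0,0])

```text
time_s: 4.02
eef_pos: [0.4896, -0.232, 0.1381]
tool_rot: [[-0.408, 0.913, -0.004], [0.913, 0.408, 0.003], [0.004, -0.003, -1.0]]
wrist_force: [0.1, 0.1, -0.2]
opening: 0.0506
```

```bash
python3 to.py 489.3 -232 73; python3 - <<'E'
from h import *
a=shot('scene')['image'][160:300,200:360]; b=shot('top')['image'][200:320,260:420]
r=lambda x:cv2.resize(x,(400,350 if x is a else 300),interpolation=cv2.INTER_CUBIC)
save(np.hstack([r(a)[:300],r(b)]),'v3.png')
E
```

```text
t 4.02 p [ 489.6 -232.   138.1] tool d [-0.2 -0.1 65.1] yaw y 24.07 z [-0.0041  0.0028 -1.    ] F [ 0.07  0.11 -0.23] op 50.63
```

View pics/v3.png

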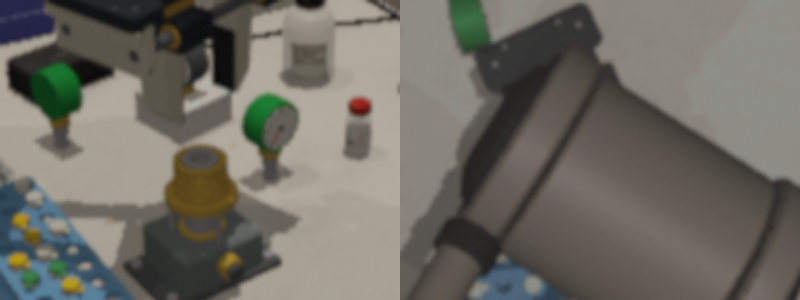

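The left crop shows the fingers above the free coupling, whose sleeve is at crop (200,185). The right crop is the top view, with the arm covering the coupling. I'll descend around the barrel, close lightly to centre, and read the force.

>>> jog_arm(deltas=[-0.1,0,0,20,0,-0.1,0,0,20,0,-0.1,0,0,12,0,-0.1,0,0,8,0,-0.1,0,0,2,0,-0.1,0,0,0,0], newtons=4)

```text
time_s: 4.62
eef_pos: [0.4914, -0.2319, 0.0792]
tool_rot: [[-0.407, 0.913, 0.001], [0.913, 0.407, -0.0], [-0.0, 0.0, -1.0]]
wrist_force: [-0.2, 0.1, 0.1]
opening: 0.0504
```

>>> jog_arm(deltas=[0.3,0,0,0,0,0.3,0,0,0,0,0.3,0,0,0,0,0.3,0,0,0,0,0.3,0,0,0,0])

```text
time_s: 5.03
eef_pos: [0.4904, -0.2328, 0.0794]
tool_rot: [[-0.406, 0.914, -0.001], [0.914, 0.406, -0.001], [-0.001, -0.001, -1.0]]
wrist_force: [-5.1, -3.6, 1.3]
opening: 0.0383
```

```bash
python3 to.py 489.3 -232 73
```

```text
t 5.03 p [ 490.4 -232.8   79.4] tool d [ 1.2 -0.7  6.4] yaw y 23.97 z [-7.0e-04 -1.3e-03 -1.0e+00] F [-5.06 -3.65  1.29] op 38.34
```

>>> jog_arm(deltas=[0.3,0,-1,0,0,0.3,0,0,0,0,0.3,0,0,0,0])

```text
time_s: 5.28
eef_pos: [0.4903, -0.2328, 0.0793]
tool_rot: [[-0.406, 0.914, 0.001], [0.914, 0.406, -0.001], [-0.001, 0.0, -1.0]]
wrist_force: [-2.3, -2.3, 2.4]
opening: 0.0388
```

>>> jog_arm(deltas=[0.3,0,-1,0,0,0.3,0,0,0,0,0.3,0,0,0,0])

```text
time_s: 5.53
eef_pos: [0.4901, -0.2329, 0.0791]
tool_rot: [[-0.406, 0.914, 0.002], [0.914, 0.406, -0.0], [-0.001, 0.002, -1.0]]
wrist_force: [3.9, -0.4, 0.8]
opening: 0.0383
```

```bash
python3 to.py 489.3 -232 73
```

```text
t 5.53 p [ 490.1 -232.9   79.1] tool d [ 1.1 -0.4  6.1] yaw y 23.94 z [ 2.1e-03 -5.0e-04 -1.0e+00] F [ 3.88 -0.39  0.78] op 38.32
```

>>> jog_arm(deltas=[-0.1,0,0.5,0,0,-0.1,0,0,0,0.12,-0.1,0,0,0,0.12,-0.1,0,0,0,0.12,-0.1,0,0,0,0.12,-0.1,0,0,0,0.12,-0.1,0,0,0,0.12,-0.1,0,0,0,0.12,-0.1,0,0,0,0.12,-0.1,0,0,0,0.12])

```text
time_s: 6.37
eef_pos: [0.4889, -0.2322, 0.0781]
tool_rot: [[0.619, 0.785, -0.002], [0.785, -0.619, 0.001], [-0.0, -0.002, -1.0]]
wrist_force: [0.7, 0.8, 0.4]
opening: 0.0505
```

>>> jog_arm(deltas=[-0.1,0,0,0,0.12,-0.1,0,0,0,0.12,-0.1,0,0,0,0.12,-0.1,0,0,0,0.12,0.3,0,0,0,0,0.3,0,0,0,0,0.3,0,0,0,0,0.3,0,0,0,0,0.3,0,0,0,0])

```text
time_s: 7.12
eef_pos: [0.4892, -0.2323, 0.0784]
tool_rot: [[0.909, 0.417, -0.001], [0.417, -0.909, 0.001], [-0.001, -0.001, -1.0]]
wrist_force: [-0.5, 1.2, -0.7]
opening: 0.0384
```

```bash
python3 to.py 489.3 -232 73; python3 -c "
from h import *;s=env.state();print(s['tool_rot'].T@s['wrist_force'])"
```

```text
t 7.12 p [ 489.2 -232.3   78.4] tool d [ 0.2 -0.2  5.4] yaw y -65.34 z [-1.2e-03  8.0e-04 -1.0e+00] F [-0.54  1.23 -0.68] op 38.36
[ 0.02053422 -1.33884949  0.68525077]
```

Axis found by touch at ≈(490.0, -232.0), which matches the cameras (489.3, -232). I'll open just clear of the barrel, go down to the flange, then push.

>>> jog_arm(deltas=[0.08,0,0,0,0,0.08,0,0,0,0,0.08,0,0,4,0,0.08,0,0,3,0,0.08,0,0,2,0,0.08,0,0,2,0,0.08,0,0,2,0,0.08,0,0,0,0])

```text
time_s: 7.78
eef_pos: [0.4895, -0.2326, 0.0655]
tool_rot: [[0.91, 0.416, -0.0], [0.416, -0.91, 0.0], [-0.0, -0.0, -1.0]]
wrist_force: [-0.6, 0.8, 3.1]
opening: 0.0425
```

>>> jog_arm(deltas=[0.08,0,0,1,0,0.08,0,0,1,0,0.08,0,0,1,0,0.08,0,0,0,0])

```text
time_s: 8.12
eef_pos: [0.4896, -0.2326, 0.0627]
tool_rot: [[0.91, 0.416, -0.0], [0.416, -0.91, 0.0], [-0.0, -0.0, -1.0]]
wrist_force: [-1.9, 0.2, 4.3]
opening: 0.0421
```

>>> jog_arm(deltas=[0.08,0,0,1,0,0.08,0,0,0.5,0,0.08,0,0,0,0])

```text
time_s: 8.37
eef_pos: [0.4896, -0.2326, 0.0613]
tool_rot: [[0.91, 0.416, -0.0], [0.416, -0.91, 0.0], [-0.0, -0.0, -1.0]]
wrist_force: [-2.5, 1.2, 4.8]
opening: 0.0423
```

>>> jog_arm(deltas=[0.08,0,0,1,0,0.08,0,0,0,0])

```text
time_s: 8.53
eef_pos: [0.4896, -0.2326, 0.0604]
tool_rot: [[0.91, 0.416, -0.0], [0.416, -0.91, 0.0], [0.0, -0.0, -1.0]]
wrist_force: [-2.3, 1.4, 6.7]
opening: 0.0424
```

>>> jog_arm(deltas=[0.08,0,0,1,0,0.08,0,0,0,0])

```text
time_s: 8.7
eef_pos: [0.4896, -0.2326, 0.0595]
tool_rot: [[0.91, 0.416, 0.0], [0.416, -0.91, 0.0], [0.0, 0.0, -1.0]]
wrist_force: [-3.3, 1.5, 7.1]
opening: 0.0425
```

>>> jog_arm(deltas=[0.08,0,0,1,0,0.08,0,0,0,0])

```text
time_s: 8.87
eef_pos: [0.4896, -0.2326, 0.0585]
tool_rot: [[0.91, 0.416, 0.0], [0.416, -0.91, -0.0], [0.0, 0.0, -1.0]]
wrist_force: [-3.3, 1.8, 7.6]
opening: 0.0422
```

>>> jog_arm(deltas=[0.08,0,0,1,0,0.08,0,0,0,0])

```text
time_s: 9.03
eef_pos: [0.4896, -0.2326, 0.0574]
tool_rot: [[0.91, 0.416, 0.0], [0.416, -0.91, 0.0], [0.0, -0.0, -1.0]]
wrist_force: [-2.4, 1.1, 4.1]
opening: 0.0422
```

>>> jog_arm(deltas=[0.08,0,0,1,0,0.08,0,0,0,0])

```text
time_s: 9.2
eef_pos: [0.4896, -0.2326, 0.0563]
tool_rot: [[0.91, 0.416, -0.0], [0.416, -0.91, 0.0], [0.0, -0.0, -1.0]]
wrist_force: [-2.6, 1.7, 5.3]
opening: 0.0421
```

>>> jog_arm(deltas=[0.08,0,0,1,0,0.08,0,0,0,0])

```text
time_s: 9.37
eef_pos: [0.4896, -0.2326, 0.0553]
tool_rot: [[0.91, 0.416, 0.0], [0.416, -0.91, 0.0], [0.0, -0.0, -1.0]]
wrist_force: [-2.0, 1.4, 5.5]
opening: 0.0422
```

>>> jog_arm(deltas=[0.08,0,0,0.8,0,0.08,0,0,0,0])

```text
time_s: 9.53
eef_pos: [0.4896, -0.2326, 0.0545]
tool_rot: [[0.91, 0.416, 0.0], [0.416, -0.91, 0.0], [0.0, -0.0, -1.0]]
wrist_force: [-2.9, 0.6, 4.9]
opening: 0.0416
```

>>> jog_arm(deltas=[0.08,0,0,0.8,0,0.08,0,0,0,0])

```text
time_s: 9.7
eef_pos: [0.4896, -0.2326, 0.0538]
tool_rot: [[0.91, 0.416, 0.0], [0.416, -0.91, 0.0], [0.0, -0.0, -1.0]]
wrist_force: [-2.8, 0.9, 7.1]
opening: 0.042
```

>>> jog_arm(deltas=[0.08,0,0,0.7,0,0.08,0,0,0,0])

```text
time_s: 9.87
eef_pos: [0.4896, -0.2326, 0.0532]
tool_rot: [[0.91, 0.416, 0.0], [0.416, -0.91, -0.0], [0.0, 0.0, -1.0]]
wrist_force: [-3.3, 2.0, 6.9]
opening: 0.0423
```

>>> jog_arm(deltas=[0.08,0,0,0.6,0,0.08,0,0,0,0])

```text
time_s: 10.03
eef_pos: [0.4896, -0.2326, 0.0528]
tool_rot: [[0.91, 0.416, 0.0], [0.416, -0.91, -0.0], [0.0, 0.0, -1.0]]
wrist_force: [-2.4, 2.2, 8.7]
opening: 0.0426
```

>>> jog_arm(deltas=[0.08,0,0,0.5,0,0.08,0,0,0,0])

```text
time_s: 10.2
eef_pos: [0.4896, -0.2326, 0.0527]
tool_rot: [[0.91, 0.416, 0.0], [0.416, -0.91, -0.0], [0.0, 0.0, -1.0]]
wrist_force: [-4.2, 2.1, 12.3]
opening: 0.0425
```

Force rose from 7 to 12 N over 0.1 mm, so this is the stop. I'll back off to test whether the catch holds.

>>> jog_arm(deltas=[0.08,0,0,-1,0,0.08,0,0,-1,0,0.08,0,0,-1,0,0.08,0,0,-1,0,0.08,0,0,0,0,0.08,0,0,0,0])

```text
time_s: 10.7
eef_pos: [0.4898, -0.2327, 0.0556]
tool_rot: [[0.91, 0.416, 0.0], [0.416, -0.91, 0.0], [0.0, 0.0, -1.0]]
wrist_force: [0.2, -0.2, 0.4]
opening: 0.042
```

Force is zero 1–3 mm above the stop, so the catch holds. Now I retreat and turn towards the gauge.

>>> jog_arm(deltas=[-0.1,0,0,0,0,-0.1,0,0,0,0,-0.1,0,0,-10,0,-0.1,0,0,-20,0,-0.1,0,0,-30,0,-0.1,0,0,-40,0,-0.1,0,0,-20,-0.12,-0.1,0,0,0,-0.12,-0.1,0,0,0,-0.12,-0.1,0,0,0,-0.12])

```text
time_s: 11.53
eef_pos: [0.4898, -0.2327, 0.1773]
tool_rot: [[0.61, 0.792, 0.002], [0.792, -0.61, -0.001], [0.0, 0.002, -1.0]]
wrist_force: [-0.6, 0.1, -0.0]
opening: 0.0503
```

>>> jog_arm(deltas=[-0.1,0,0,0,-0.12,-0.1,0,0,0,-0.12,-0.1,0,0,0,-0.12,-0.1,0,0,0,-0.12,-0.1,0,0,0,-0.12,-0.1,0,0,0,-0.12,-0.1,0,0,0,-0.12,-0.1,0,0,0,-0.12,-0.1,0,0,0,-0.12,-0.1,0,0,0,0])

```text
time_s: 12.37
eef_pos: [0.4896, -0.2326, 0.1765]
tool_rot: [[-0.41, 0.912, 0.0], [0.912, 0.41, -0.0], [-0.0, 0.0, -1.0]]
wrist_force: [0.5, 0.0, 0.8]
opening: 0.0505
```

```bash
python3 to.py 566 -36 110; python3 - <<'E'
from h import *; import m
c=shot('scene'); m.coup('s',c)
print([(round(r['p'],2),np.round(r['centre'],4)) for r in finder.landmark_of('sleeve_grip',c)])
save(cv2.resize(c['image'][140:300,180:420],None,fx=2.5,fy=2.5,interpolation=cv2.INTER_CUBIC),'v4.png')
E
```

```text
t 12.37 p [ 489.6 -232.6  176.5] tool d [148.1 150.2  66.5] yaw y 24.18 z [ 4.e-04 -2.e-04 -1.e+00] F [0.52 0.01 0.77] op 50.52
s coup z 0.091 0.102 103 circ [ 490.2 -232.8   10.4] med [ 489.7 -234.1   95.1] box [ 478.1 -244.8   91. ] [ 502.8 -218.7   97.2]
s coup z 0.064 0.072 79 circ [ 490.7 -231.6   18.3] med [ 482.3 -246.7   68.3] box [ 471.9 -252.5   64.3] [ 503.6 -228.9   72. ]
s coup z 0.073 0.09 238 circ [ 489.6 -234.2   14.3] med [ 485.4 -241.9   81.3] box [ 471.4 -251.8   73. ] [ 509.7 -216.5   90. ]
[(0.89, array([ 0.4881, -0.2278,  0.0591]))]
```

View pics/v4.png

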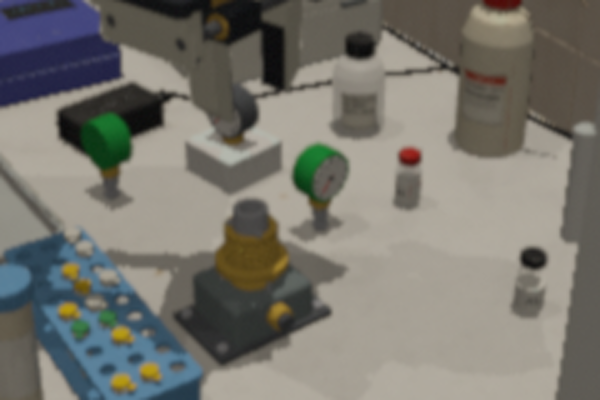

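The picture shows the sleeve down at crop (250,265) with the steel tube standing out at (250,213). The gauge, stand and bystanders are untouched. On to the gauge.

>>> jog_arm(deltas=[-0.1,25,25,0,0,-0.1,25,25,0,0,-0.1,25,25,0,0,-0.1,25,25,0,0,-0.1,25,25,0,0,-0.1,23,25,20,0,-0.1,0,0,30,0,-0.1,0,0,16,0,-0.1,0,0,0,0,-0.1,0,0,0,0])

```text
time_s: 13.3
eef_pos: [0.5664, -0.0364, 0.1096]
tool_rot: [[-0.404, 0.915, -0.001], [0.915, 0.404, 0.0], [0.001, -0.001, -1.0]]
wrist_force: [-0.9, -0.9, 0.4]
opening: 0.0507
```

```bash
python3 to.py 566.3 -36 42
```

```text
t 13.3 p [566.4 -36.4 109.6] tool d [ 0.3  0.1 67.6] yaw y 23.82 z [-1.5e-03  4.0e-04 -1.0e+00] F [-0.87 -0.87  0.35] op 50.66
```

>>> jog_arm(deltas=[-0.1,0,0,20,0,-0.1,0,0,20,0,-0.1,0,0,14,0,-0.1,0,0,9,0,-0.1,0,0,4.6,0,-0.1,0,0,0,0], newtons=5)

```text
time_s: 13.8
eef_pos: [0.5669, -0.0369, 0.0425]
tool_rot: [[-0.405, 0.914, 0.0], [0.914, 0.405, 0.0], [-0.0, 0.0, -1.0]]
wrist_force: [-0.1, -0.1, 0.8]
opening: 0.0504
```

>>> jog_arm(deltas=[0.6,0,0,0,0,0.6,0,0,0,0,0.6,0,0,0,0,0.6,0,0,0,0,0.6,0,0,0,0,0.6,0,0,0,0])

```text
time_s: 14.3
eef_pos: [0.567, -0.0365, 0.0427]
tool_rot: [[-0.406, 0.914, 0.001], [0.914, 0.406, -0.0], [-0.0, 0.001, -1.0]]
wrist_force: [-0.1, 0.3, 4.0]
opening: 0.0226
```

```bash
python3 to.py 566.3 -36 42;  python3 -c "
from h import *;s=env.state();print(s['tool_rot'].T@s['wrist_force'],s['ft_torque'])"
```

```text
t 14.3 p [567.  -36.5  42.7] tool d [ 0.7 -0.4  0.7] yaw y 23.94 z [ 9.e-04 -1.e-04 -1.e+00] F [-0.13  0.31  3.98] op 22.63
[ 0.33329722  0.00607403 -3.97723009] [-0.10638213  0.12693011  0.03905543]
```

>>> jog_arm(deltas=[0.6,0,0,0,0,0.6,0,0,0,0,0.6,0,0,-5,0,0.6,0,0,-10,0,0.6,0,0,-15,0,0.6,0,0,-25,0,0.6,0,0,-25,0,0.6,0,0,-25,0,0.6,0,0,-5,0,0.6,0,0,0,0], newtons=30)

```text
time_s: 15.13
eef_pos: [0.5676, -0.0366, 0.1544]
tool_rot: [[-0.406, 0.914, 0.004], [0.914, 0.406, -0.001], [-0.002, 0.003, -1.0]]
wrist_force: [0.8, 0.8, -2.1]
opening: 0.0231
```

```bash
python3 to.py 490 -232.2 150; python3 - <<'E'
from h import *
out=[]
for n in('scene','top'):
    c=shot(n)
    p=env.state()['eef_pos']; 
    for t in('gauge_center','plug_tip'):
        for r in finder.landmark_of(t,c)[:3]: print(n,t,round(r['p'],2),np.round((r['centre']-p)*1e3,1))
    u,v=proj(c,p).astype(int); a=c['image'][max(v-50,0):v+50,u-65:u+65]; out.append(cv2.resize(a,(400,300),interpolation=cv2.INTER_CUBIC))
save(np.hstack(out),'v5.png')
E
```

```text
t 15.13 p [567.6 -36.6 154.4] tool d [-147.2 -150.3    4.2] yaw y 23.95 z [ 4.e-03 -7.e-04 -1.e+00] F [ 0.83  0.82 -2.11] op 23.06
scene gauge_center 0.83 [-105.6    7.6  -99.6]
scene gauge_center 0.71 [-0.2  1.5 21.4]
scene plug_tip 0.92 [  21.9 -117.7 -155. ]
scene plug_tip 0.88 [ -0.8   0.4 -28.8]
scene plug_tip 0.76 [-110.     8.9 -156. ]
top gauge_center 0.57 [  21.8 -116.2  -97. ]
top gauge_center 0.5 [-111.    10.7  -92.6]
top gauge_center 0.4 [ 137.5   14.6 -150. ]
```

View pics/v5.png

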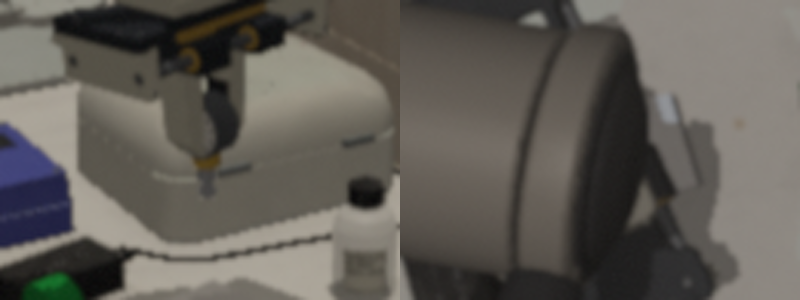

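The gauge is held upright in the jaws, plug at crop (207,185), and the stand is empty. The networks put the tip under the TCP to within about 1 mm. Now over to the socket.

>>> jog_arm(deltas=[0.6,-25,-25,0,0,0.6,-25,-25,0,0,0.6,-25,-25,0,0,0.6,-25,-25,0,0,0.6,-25,-25,0,0,0.6,-23,-25,0,0,0.6,0,0,5,0,0.6,0,0,0,0,0.6,0,0,0,0,0.6,0,0,0,0])

```text
time_s: 16.27
eef_pos: [0.4899, -0.2315, 0.1468]
tool_rot: [[-0.407, 0.914, -0.001], [0.914, 0.407, 0.001], [0.001, -0.0, -1.0]]
wrist_force: [-0.1, 1.1, -0.0]
opening: 0.0228
```

```bash
python3 to.py 490.4 -233 138; python3 - <<'E'
from h import *
out=[]
c=shot('scene')
p=env.state()['eef_pos']; P=np.array([.490,-.2321,.095])
for t in('gauge_center','plug_tip','socket_mouth'):
    for r in finder.landmark_of(t,c)[:3]: print(t,round(r['p'],2),np.round((r['centre']-p)*1e3,1),proj(c,r['centre']))
print(proj(c,P),proj(c,P+[0,0,.02]))
u,v=proj(c,P).astype(int); a=c['image'][v-50:v+40,u-50:u+50]
save(cv2.resize(a,None,fx=6,fy=6,interpolation=cv2.INTER_CUBIC),'v6.png'); print(u,v)
E
```

```text
t 16.27 p [ 489.9 -231.5  146.8] tool d [-1.6 -0.1  8.8] yaw y 24.0 z [-6.e-04  9.e-04 -1.e+00] F [-0.08  1.08 -0.03] op 22.79
gauge_center 0.97 [-30.1 200.6 -96.7] [223.9 198.4]
gauge_center 0.87 [ 97.7  78.1 -90.7] [307.  207.6]
gauge_center 0.65 [ 0.4  2.6 16.8] [277.9 186.6]
plug_tip 0.85 [ -1.5  -3.1 -31.3] [279.  213.4]
plug_tip 0.78 [  96.6   78.5 -149.2] [306.2 232.2]
plug_tip 0.71 [ -33.8  203.7 -150.9] [223.8 220.4]
socket_mouth 0.81 [  5.6   1.  -52.4] [282.  221.7]
[279.4 222.8] [279.2 212.9]
279 222
```

View pics/v6.png

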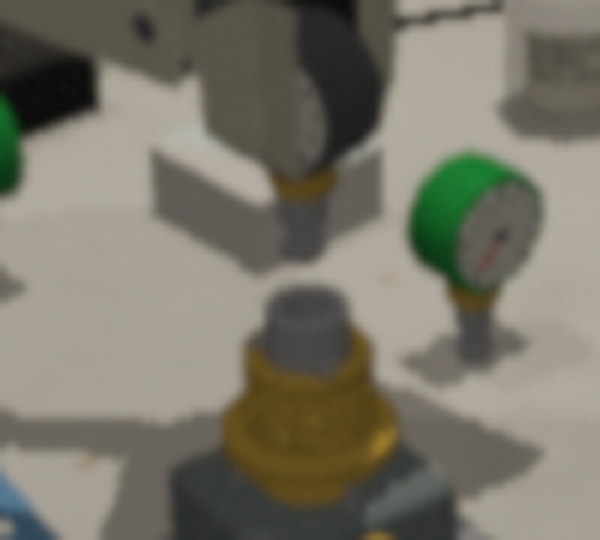

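The plug tip is at crop (302,255) and the tube at (308,300), so the plug sits about 1.3 mm too far left. That matches the planned correction of -1.6 mm in tool x. Then a slow descent.

>>> jog_arm(deltas=[0.6,-1.6,0,4,0,0.6,0,0,5,0,0.6,0,0,3,0,0.6,0,0,2,0,0.6,0,0,1,0,0.6,0,0,0,0,0.6,0,0,0,0])

```text
time_s: 17.05
eef_pos: [0.4903, -0.2341, 0.1322]
tool_rot: [[-0.406, 0.914, 0.0], [0.914, 0.406, 0.0], [0.0, 0.0, -1.0]]
wrist_force: [0.2, 0.2, -2.3]
opening: 0.0227
```

>>> jog_arm(deltas=[0.6,0,0,1,0,0.6,0,0,1,0,0.6,0,0,1,0,0.6,0,0,0,0])

```text
time_s: 17.38
eef_pos: [0.4902, -0.234, 0.1291]
tool_rot: [[-0.406, 0.914, -0.0], [0.914, 0.406, 0.0], [0.0, 0.0, -1.0]]
wrist_force: [-0.3, 0.6, -1.8]
opening: 0.0228
```

```bash
python3 to.py 490.4 -233 128;  python3 -c "
from h import *;s=env.state();print(s['tool_rot'].T@s['wrist_force'],s['ft_torque'])"
```

```text
t 17.38 p [ 490.2 -234.   129.1] tool d [0.8 0.6 1.1] yaw y 23.93 z [-1.e-04  4.e-04 -1.e+00] F [-0.26  0.59 -1.79] op 22.81
[0.64250785 0.00490233 1.78684465] [ 0.01440159  0.06351071 -0.00310102]
```

>>> jog_arm(deltas=[0.6,0.5,0.4,1,0,0.6,0,0,1,0,0.6,0,0,0,0])

```text
time_s: 17.63
eef_pos: [0.4903, -0.2331, 0.1269]
tool_rot: [[-0.406, 0.914, -0.001], [0.914, 0.406, 0.001], [0.001, -0.0, -1.0]]
wrist_force: [-1.0, 1.7, -2.7]
opening: 0.0228
```

```bash
cat > f.py <<'E'
from h import *
s=env.state();print(np.round(s['eef_pos']*1e3,1),'Ftool',np.round(s['tool_rot'].T@s['wrist_force'],2),'Mtool',np.round(s['tool_rot'].T@s['ft_torque'],3),round(s['opening']*1e3,2))
E
python3 f.py
```

```text
[ 490.3 -233.1  126.9] Ftool [ 1.95 -0.18  2.75] Mtool [-0.006  0.218  0.013] 22.79
```

>>> jog_arm(deltas=[0.6,0.4,0,1,0,0.6,0,0,1,0,0.6,0,0,0,0])

```text
time_s: 17.88
eef_pos: [0.4902, -0.233, 0.1249]
tool_rot: [[-0.406, 0.914, -0.0], [0.914, 0.406, 0.0], [0.0, -0.0, -1.0]]
wrist_force: [-0.6, 1.2, -2.4]
opening: 0.0229
```

```bash
python3 f.py
```

```text
[ 490.2 -233.   124.9] Ftool [ 1.39 -0.06  2.38] Mtool [-0.039  0.222 -0.049] 22.93
```

>>> jog_arm(deltas=[0.6,0.3,0,1.5,0,0.6,0,0,1.5,0,0.6,0,0,1.5,0,0.6,0,0,1.5,0,0.6,0,0,0,0])

```text
time_s: 18.3
eef_pos: [0.4901, -0.2329, 0.1188]
tool_rot: [[-0.406, 0.914, -0.0], [0.914, 0.406, 0.0], [0.0, -0.0, -1.0]]
wrist_force: [-0.2, -0.2, -1.8]
opening: 0.0229
```

```bash
python3 f.py
```

```text
[ 490.1 -232.9  118.8] Ftool [-0.12 -0.24  1.79] Mtool [ 0.085 -0.069  0.03 ] 22.86
```

>>> jog_arm(deltas=[0.6,0,0,1.5,0,0.6,0,0,1.5,0,0.6,0,0,1.5,0,0.6,0,0,0,0])

```text
time_s: 18.63
eef_pos: [0.4901, -0.2328, 0.1143]
tool_rot: [[-0.406, 0.914, -0.0], [0.914, 0.406, 0.0], [0.0, -0.0, -1.0]]
wrist_force: [0.8, -0.3, -1.0]
opening: 0.023
```

>>> jog_arm(deltas=[0.6,0,0,1,0,0.6,0,0,1,0,0.6,0,0,0,0])

```text
time_s: 18.88
eef_pos: [0.4902, -0.2328, 0.1127]
tool_rot: [[-0.406, 0.914, 0.0], [0.914, 0.406, 0.0], [-0.0, 0.0, -1.0]]
wrist_force: [-0.8, 0.7, -0.8]
opening: 0.0227
```

```bash
python3 f.py
```

```text
[ 490.2 -232.8  112.7] Ftool [ 0.93 -0.43  0.84] Mtool [-0.001  0.076  0.008] 22.73
```

>>> jog_arm(deltas=[0.6,0,0,1,0,0.6,0,0,0,0])

```text
time_s: 19.05
eef_pos: [0.4902, -0.2328, 0.1118]
tool_rot: [[-0.406, 0.914, 0.0], [0.914, 0.406, -0.0], [-0.0, 0.0, -1.0]]
wrist_force: [-0.9, 0.6, -0.1]
opening: 0.0226
```

>>> jog_arm(deltas=[0.6,0,0,0.8,0,0.6,0,0,0,0])

```text
time_s: 19.22
eef_pos: [0.4902, -0.2328, 0.111]
tool_rot: [[-0.406, 0.914, 0.0], [0.914, 0.406, -0.0], [-0.0, 0.0, -1.0]]
wrist_force: [-0.5, 2.0, 2.1]
opening: 0.0231
```

>>> jog_arm(deltas=[0.6,0,0,0.7,0,0.6,0,0,0,0])

```text
time_s: 19.38
eef_pos: [0.4902, -0.2328, 0.1103]
tool_rot: [[-0.406, 0.914, 0.0], [0.914, 0.406, -0.0], [-0.0, 0.0, -1.0]]
wrist_force: [-1.0, 2.0, 2.0]
opening: 0.023
```

>>> jog_arm(deltas=[0.6,0,0,0.6,0,0.6,0,0,0,0])

```text
time_s: 19.55
eef_pos: [0.4902, -0.2328, 0.1096]
tool_rot: [[-0.406, 0.914, 0.0], [0.914, 0.406, -0.0], [-0.0, 0.0, -1.0]]
wrist_force: [-0.5, 0.7, 3.6]
opening: 0.0225
```

```bash
cat > sl.py <<'E'
from h import *
c=shot('scene'); print([(round(r['p'],2),np.round(r['centre']*1e3,1)) for r in finder.landmark_of('sleeve_grip',c)[:2]])
E
python3 f.py; python3 sl.py
```

```text
[ 490.2 -232.8  109.6] Ftool [ 0.88 -0.16 -3.64] Mtool [ 0.126  0.242 -0.095] 22.47Traceback (most recent call last):
  File "sl.py", line 2, in <module>
    c=shot('scene'); print([(round(r['p'],2),np.round(r['centre']*1e3,1)) for r in finder.landmark_of('sleeve_grip',c)[:2]])
                                                      ~~~~~~~~~~~^~~~
TypeError: can't multiply sequence by non-int of type 'float'
```

>>> jog_arm(deltas=[0.6,0,0,0.5,0,0.6,0,0,0,0])

```text
time_s: 19.82
eef_pos: [0.4902, -0.2329, 0.1091]
tool_rot: [[-0.406, 0.914, 0.0], [0.914, 0.406, 0.0], [-0.0, 0.0, -1.0]]
wrist_force: [-1.5, 0.9, 3.8]
opening: 0.0229
```

```bash
sed -i "s/np.round(r\['centre'\]\*1e3,1)/np.round(r['centre'],4)/" sl.py; python3 f.py; python3 sl.py
```

```text
[ 490.2 -232.9  109.1] Ftool [ 1.49 -1.03 -3.79] Mtool [0.077 0.248 0.084] 22.89
[(0.8, array([ 0.488 , -0.2276,  0.0778]))]
```

```bash
python3 - <<'E'
from h import *
c=shot('scene'); save(cv2.resize(c['image'][172:262,229:329],None,fx=6,fy=6,interpolation=cv2.INTER_CUBIC),'v7.png')
E
```

```text
(no output)
```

View pics/v7.png

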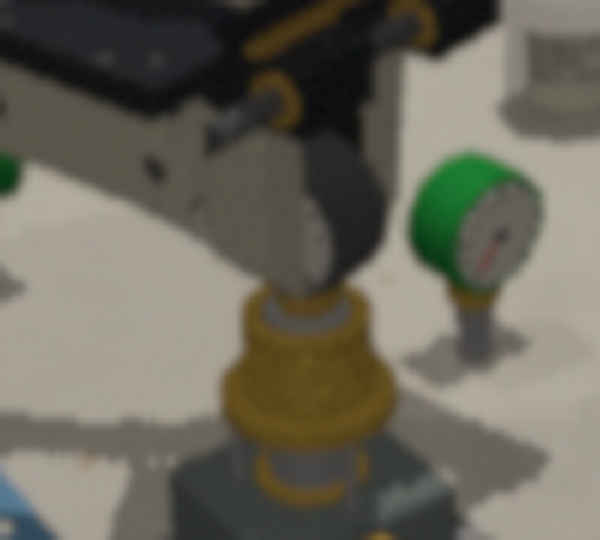

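The sleeve has sprung fully up: flange at crop (308,400), with the housing's tube visible below it. I'll let go and check.

>>> jog_arm(deltas=[0.45,0,0,0,0,0.3,0,0,0,0,0.1,0,0,0,0,-0.1,0,0,0,0,-0.1,0,0,0,0,-0.1,0,0,-5,0,-0.1,0,0,-15,0,-0.1,0,0,-25,0,-0.1,0,0,-30,0,-0.1,0,0,-30,0], newtons=5)

```text
time_s: 20.8
eef_pos: [0.4898, -0.2326, 0.2153]
tool_rot: [[-0.406, 0.914, -0.001], [0.914, 0.406, 0.001], [0.001, -0.0, -1.0]]
wrist_force: [0.6, 0.4, -0.5]
opening: 0.0507
```

>>> jog_arm(deltas=[-0.1,30,0,-10,0,-0.1,35,0,0,0,-0.1,35,0,0,0,-0.1,35,0,0,0,-0.1,35,0,0,0,-0.1,30,0,0,0,-0.1,0,0,0,0,-0.1,0,0,0,0])

```text
time_s: 21.47
eef_pos: [0.4088, -0.049, 0.2249]
tool_rot: [[-0.408, 0.913, 0.001], [0.913, 0.408, -0.0], [-0.001, 0.001, -1.0]]
wrist_force: [-0.1, -0.0, 0.1]
opening: 0.0506
```

```bash
python3 f.py; python3 sl.py; python3 - <<'E'
from h import *; import m
o=[]
for n in('scene','top'):
    c=shot(n); Q=m.gauge(n,c,(.490,-.232),.108,.18)
    for t in('gauge_center','reagent_bottle','red_vial','black_vial'):
        r=finder.landmark_of(t,c); print(n,t,[(round(x['p'],2),np.round(x['centre'],3).tolist()) for x in r[:3]])
    o.append(cv2.resize(c['image'][130:300,200:420] if n=='scene' else c['image'][120:290,190:410],(400,309),interpolation=cv2.INTER_CUBIC))
save(np.hstack(o),'v8.png')
E
```

```text
[408.8 -49.  224.9] Ftool [ 0.01 -0.14 -0.13] Mtool [ 0.007 -0.12  -0.045] 50.56
[(0.89, array([ 0.4893, -0.2289,  0.0764]))]
scene gauge 583 rect 489.7 -233.1 25.1 44.6 27.8 z [110.8 134.2 149.5]
scene gauge_center [(0.97, [0.489, -0.229, 0.126]), (0.77, [0.457, -0.029, 0.049]), (0.76, [0.588, -0.154, 0.055])]
scene reagent_bottle [(0.68, [0.701, -0.02, -0.001])]
scene red_vial [(0.6, [0.674, -0.159, 0.003])]
scene black_vial [(0.85, [0.668, -0.321, 0.003])]
top gauge 403 rect 489.1 -231.4 24.1 43.4 23.8 z [122.5 145.3 150.6]
top gauge_center [(0.87, [0.491, -0.232, 0.124]), (0.74, [0.589, -0.154, 0.053]), (0.66, [0.455, -0.027, 0.062])]
top reagent_bottle [(0.76, [0.705, -0.02, 0.004]), (0.52, [0.49, -0.233, 0.002])]
top red_vial [(0.68, [0.672, -0.154, 0.0])]
top black_vial [(0.53, [0.67, -0.319, -0.001]), (0.4, [0.491, -0.234, -0.001])]
```

View pics/v8.png

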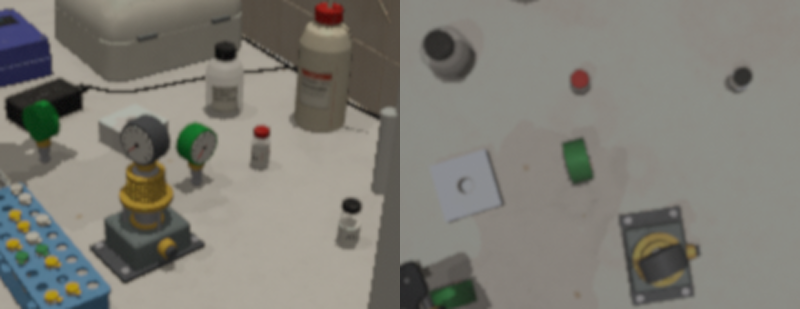

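The gauge stands upright on the coupling at crop (145,140). Its case top is at 149–150 mm (149 expected), centred on the axis, with the sleeve up at (147,188). The bystanders are in place.

```bash
python3 -c "
from bench import env; print(env.job_done())"
```

```text
the job is handed in; nothing more can be done
None
```

The gauge is locked upright in the coupling with the sleeve up, and I handed the job in at about 21.6 s on the robot's clock.

- **Sleeve:** I found the coupling's axis by gripping the barrel in two directions, then pushed the flange down in small steps. The hump came at about 10 mm. I touched the stop lightly at 12 N, and when I backed off the force fell to zero, so the catch held.
- **Gauge:** I took the dark gauge from the white stand and lowered its plug into the socket, correcting small side forces on the way. The force reading never went above 4 N (about 6 N on the plunger, allowing for the gauge's weight). The sleeve then sprang up and I let go.
- **Last checks:** The top of the case stands at 149.5–150.6 mm (149 mm expected if locked), within about 1 mm of the socket axis. The sleeve's grip point reads 76 mm, where 81 mm is fully up. The detector read 77–81 mm before I started, so I count it as up, and the picture agrees. The bottle and vials are where they were, within the detector's few mm, and the robot touches nothing. I did not tug the gauge to test the lock.

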